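# Load the warming drawer and set its timer

### The arm

A 6-joint arm with a two-finger parallel gripper is mounted at the origin on the work surface. World frame = base frame: x ahead of the robot, y to its left, z up, the work surface at z = 0. Lengths are in mm, angles in rad, forces in N, time in s.
With the tool pointing down it reaches from about 350 to 875 mm from the base axis. Payload 4.2 kg.
Tool frame: the origin (TCP) lies at the very end of the fingers, on their centre line; the grasp point (between the pads) lies 19 mm behind it; z points along the fingers, y is the line along which they close (so a half turn about z gives the same grasp; the last joint's range is limited). The gripper opens to 85 mm and grips with 20 to 120 N. Pads are 22 mm wide; open, the fingers measure 114 mm over their backs; the gripper's body (76 mm by 85 mm) begins 54 mm behind the grasp point. The pads swing forward as they close: fully open they stand 13 mm farther back than shut.
Start: joints at [1.504, 0.385, 0.008, 0, -1.194, -0.259], TCP at [200.009, 592.111, 231.312] pointing down, gripper open.
Joint ranges: [-3.14, 3.14], [-1.21, 2.06], [-1.07, 1.41], [-3.16, 2.05], [-2.99, -0.16], [-3.1, 3.1]. Speed limits (rad/s): [2.79, 2.79, 3.14, 3.14, 3.14, 3.14].

### API

Orientations are given as a unit quaternion [x, y, z, w].
In Python, from bench import monitor, get_image, camera_info, job_done gives the robot as it stands.
- The arm moves only by the tool send_rows, never from a script. Its argument "series" is a list of rows, each a list of 3 entries, a list of its own where there are three numbers: the shift along the tool's x, y, z in mm, then the turn, a rotation vector about the tool's x, y, z in rad, then the finger opening in mm, from 0 to 85.4. A call has 1 to 8 rows; each row shifts and turns the commanded pose from where the row before left it, along the tool's axes as they then stand; what a row does not reach is not made up. A row lasts 1/10 s, in which the tool goes at most 50 mm and 8.59 degrees, less where a joint would pass 70% of its speed; a pose out of reach is approached as far as the arm can. A call with a gripper value outside its range is refused whole. The fingers move at their own pace and stop on an object; the grip force is fixed at half the most. Time passes only in rows, so rows that do not move let the fingers close. It gives the time, the measured TCP pose, the force, the opening and the grip force at its end, in the units of the state.
- monitor.read_state(): the state, without advancing time (a new reading comes with each control period).
- get_image(name): name is "scene" or "top"; returns the picture (400x640x3 uint8, red, green, blue); there is no depth.
- camera_info(name): a dict with "intrinsics" (3x3 intrinsics, pixels), "dist_coeffs" ([k1, k2, p1, p2, k3] as OpenCV has them; the pictures are not rectified), "R" (3x3) and "t" (3): a world point X has camera coordinates R X + t. Camera axes: x right, y down, z forward; pixel columns grow to the right and rows downward; lengths in mm; the calibration is good to about 2 mm. A picture is of the moment at which its call begins. camera_info takes no time and is no camera call.
- job_done(): hands the job in; it is judged then, once.
The state is a dict: "clock": time; "joints": joint angles; "joint_vel": joint speeds; "joint_efforts": joint torques, N m; "position": TCP position; "ee_rot": TCP orientation; "contact_force": force on the tool from outside, world axes, zero at the start; "wrist_torque": the same for the moment, N m; "gripper_width": finger opening in mm; "grasp_force": force on a finger pad.
Only numpy, scipy, OpenCV 4.12 (cv2) and the standard library are available. Lean on these libraries where they do the work, as an engineer would, in place of code of your own. Each camera call takes 0.05 s, during which the arm holds its last target. There are 200 camera calls.

### The job

Put the small iced loaves in their purple paper cases to keep warm: pull the warming drawer out to its stop, stand every one of the small loaves on the baking sheet upright in the drawer, and push the drawer fully home. Only when the drawer is shut, turn the timer's numbered sleeve until the 6 stands at its index mark. Leave everything else on the bench where it is.

Things in the scene. Friction and masses are not known exactly. Their poses are not given: they have to be found in the camera images.
- loaf1: small loaf: a round upright cylinder, purple paper case 64 mm across and 46 mm high with a white iced dome on top, 72 mm high in all, about 0.18 kg, stiff. Origin: centre of its underside, z up when standing. 3 or all 4 of them are present. They start standing on the baking sheet
- loaf2: small loaf: a round upright cylinder, purple paper case 64 mm across and 46 mm high with a white iced dome on top, 72 mm high in all, about 0.18 kg, stiff. Origin: centre of its underside, z up when standing. 3 or all 4 of them are present. They start standing on the baking sheet
- loaf3: small loaf: a round upright cylinder, purple paper case 64 mm across and 46 mm high with a white iced dome on top, 72 mm high in all, about 0.18 kg, stiff. Origin: centre of its underside, z up when standing. 3 or all 4 of them are present. They start standing on the baking sheet
- loaf4: small loaf: a round upright cylinder, purple paper case 64 mm across and 46 mm high with a white iced dome on top, 72 mm high in all, about 0.18 kg, stiff. Origin: centre of its underside, z up when standing. 3 or all 4 of them are present. They start standing on the baking sheet
- sheet: baking sheet, fixed: flat aluminium square 230 x 230 mm, 3 mm thick, no rim, on the bench to the robot's left. Origin: centre of its underside
- cabinet: warming cabinet, fixed: steel with a clear glass top, 240 deep (x) x 340 wide (y) x 135 mm high, its drawer front faces the robot (its own -x). Origin: centre of its underside
- drawer (a joint): the drawer's travel in m: 0 fully home, 0.165 at its outer stop; it slides out along the cabinet's own -x, takes 2 to 4 N and stays where it is left
- drawer_handle (a point): middle of the drawer's black bar handle, 11 mm thick, 120 mm long along the drawer's y; moves with the drawer. It lies 108 mm above the bench, 27 mm below the cabinet's top; the gap between the bar and the drawer's front face is 39 mm. Axes as the cabinet's
- drawer_row (a point): point on the drawer's floor (19 mm above the bench), moves with the drawer; axes as the cabinet's. Floor inside: from -67 to +136 mm in x, 151 mm to either side in y. Side and back walls stand 29 mm above the floor, the front 106 mm. At the outer stop, x from -67 to +92 mm is clear of the cabinet: room for a row of loaves along y through this point. 108 mm clear under the glass
- timer: timer, fixed: white block 120 x 120 mm and 90 mm high, carrying the numbered sleeve upright on its top. Origin: centre of its underside. A black index mark lies on its top beside the sleeve, at its own +y
- sleeve (a joint): turn of the timer's sleeve in rad, growing anticlockwise seen from above: 0 when the 0 stands at the index mark, 30 degrees (0.5236) more per number up to 9 (6 is at 3.1416). A detent at every number: about 0.1 N m takes it out; let go between two numbers it snaps to the nearer. Starts at 0, 1, 2 or 3. End stops just beyond 0 and 9
- sleeve_grip (a point): point on the sleeve's upright axis at the height to grip, 123 mm above the bench, 33 mm above the block. The sleeve is a ribbed grey cylinder 52 mm across, its top 13 mm above this point; at its foot, 27 mm below this point, a flat black skirt 96 mm across carries the white numerals 0 to 9 and turns with it
- bigloaf: bystander: large brown loaf without a case, 110 mm across, 100 mm high. Origin: centre of its underside
- jar: bystander: jar, 54 mm across, 75 mm high. Origin: centre of its underside
- spatula: bystander: spatula, 200 mm long, lying flat
- bowl: bystander: steel bowl, 120 mm across, 60 mm high. Origin: centre of its underside
- brush: bystander: brush, 160 mm long, lying flat
Not all that is in view belongs to the job. What is shaped like the loaf1 but brown or orange is not meant.

How it is judged (in metres and radians):
On the way, in this order (a step that is already met when the one before it is completed fails the run):
1. the drawer is pulled out to its stop (value of joint drawer above 0.158 m), for 0.2 s.
2. every small loaf stands upright in the drawer (x of loaf1 in the frame of drawer_row between -0.05 and 0.12 m and y of loaf1 in the frame of drawer_row between -0.135 and 0.135 m and z of loaf1 in the frame of drawer_row between -0.008 and 0.012 m and angle between each of loaf1, loaf2, loaf3, loaf4's own z axis and vertical below 0.2 rad and linear speed of each of loaf1, loaf2, loaf3, loaf4 below 0.03 m/s and x of loaf2 in the frame of drawer_row between -0.05 and 0.12 m and y of loaf2 in the frame of drawer_row between -0.135 and 0.135 m and z of loaf2 in the frame of drawer_row between -0.008 and 0.012 m and x of loaf3 in the frame of drawer_row between -0.05 and 0.12 m and y of loaf3 in the frame of drawer_row between -0.135 and 0.135 m and z of loaf3 in the frame of drawer_row between -0.008 and 0.012 m and x of loaf4 in the frame of drawer_row between -0.05 and 0.12 m and y of loaf4 in the frame of drawer_row between -0.135 and 0.135 m and z of loaf4 in the frame of drawer_row between -0.008 and 0.012 m), for 0.3 s.
3. the drawer is pushed fully home (value of joint drawer below 0.006 m), for 0.2 s.
4. the sleeve is turned to 6 (value of joint sleeve between 2.9916 and 3.2916 rad), for 0.3 s.
At the end, for the whole second after the job is handed in: Every small loaf present stands in the drawer on its floor (within 8 mm below to 12 mm above, tilted less than 0.2 rad), at rest; the drawer is home to 6 mm; the sleeve is within 0.15 rad of the 6 and still (all of step 2 and all of step 4 and value of joint drawer below 0.006 m and velocity of joint sleeve between -0.05 and 0.05 rad/s); the robot touches nothing.
It fails at once if a bystander was knocked more than 50 mm aside or tipped over (distance of any of bigloaf, jar, spatula, bowl, brush from where it was at the start of the episode above 0.05 m or angle between any of bigloaf, jar, bowl's own z axis and vertical above 0.7 rad).
Of loaf1, loaf2, loaf3, loaf4 only 3 to 4 are there at a start; the rules pass over those that are not, and their reading is None.
At some moment in a run one of loaf1, loaf2, loaf3, loaf4 may be knocked a few centimetres aside while the robot is not near it.
It also fails if it takes over 210 s, if anything falls off the work surface, if the arm or the gripper's body presses on something with over 40 N, if the wrist force passes 120 N, or if a joint passes its speed limit or range.

## Working session

There is one attempt and no reset: what is moved stays moved. The work goes in short steps, Python scripts to look and compute and a tool call to move; the robot and the scene stay as the last step left them, time stands still between calls to the robot, and variables do not carry over. Pictures are saved under pics/ and viewed, at most 14 in all, crops included, and the job is handed in when it is done.

Besides the shell and the picture viewer there is one more tool, called as name(argument=value, ...), one argument or row to a line, values as JSON. send_rows: Moves the arm, as the interface text tells. Its arguments: {"type":"object","properties":{"series":{"type":"array"}},"required":["series"]}

```bash
ls; mkdir -p pics; python3 - <<'E'
from bench import monitor,get_image,camera_info
import cv2
print(monitor.read_state())
for n in("scene","top"):
    print(n,camera_info(n)); cv2.imwrite(f"pics/{n}0.png",get_image(n)[:,:,::-1])
E
```

```text
pics
{'clock': 0.0, 'joints': array([ 1.50360536e+00,  3.85551110e-01,  6.59558093e-03, -5.03927396e-04,
       -1.19398881e+00, -2.58585889e-01]), 'joint_vel': array([-0.00137804, -0.00157105,  0.00047693,  0.00082837, -0.00039511,
       -0.00023253]), 'joint_efforts': array([ 1.94026499e-03, -3.92286515e+01,  1.88403636e+01,  4.18604091e+00,
       -4.63831821e-03,  1.29723432e-06]), 'position': array([199.82930328, 591.5647771 , 230.21230189]), 'ee_rot': array([ 9.86747310e-01, -1.62260708e-01, -1.30492731e-04,  1.09147027e-03]), 'contact_force': array([-0.62564116, -0.76581653,  0.35369952]), 'wrist_torque': array([-0.04275767, -0.01884222,  0.00314348]), 'grasp_force': 0.0, 'gripper_width': 85.2204298518676}
scene {'intrinsics': array([[467.1274696 ,   0.        , 326.91760707],
       [  0.        , 467.1274696 , 198.1521566 ],
       [  0.        ,   0.        ,   1.        ]]), 'dist_coeffs': array([0.0161876, 0.       , 0.       , 0.       , 0.       ]), 'R': array([[ 0.61818601,  0.78599423,  0.00768887],
       [ 0.65278607, -0.50791946, -0.56203929],
       [-0.43785431,  0.35246402, -0.8270748 ]]), 't': array([-322.77112941, -278.20494337, 1682.2688747 ])}
top {'intrinsics': array([[363.94238904,   0.        , 318.73511806],
       [  0.        , 363.94238904, 197.11911439],
       [  0.        ,   0.        ,   1.        ]]), 'dist_coeffs': array([-0.02307593,  0.        ,  0.        ,  0.        ,  0.        ]), 'R': array([[-0.02765676, -0.99950256,  0.01515691],
       [-0.98030943,  0.02415367, -0.19598473],
       [ 0.19552115, -0.02027876, -0.9804898 ]]), 't': array([  5.94061875, 513.84235018, 868.56605629])}
```

View pics/scene0.png

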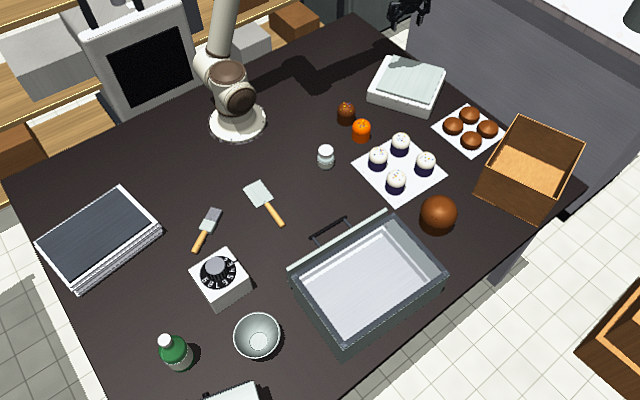

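View pics/top0.png

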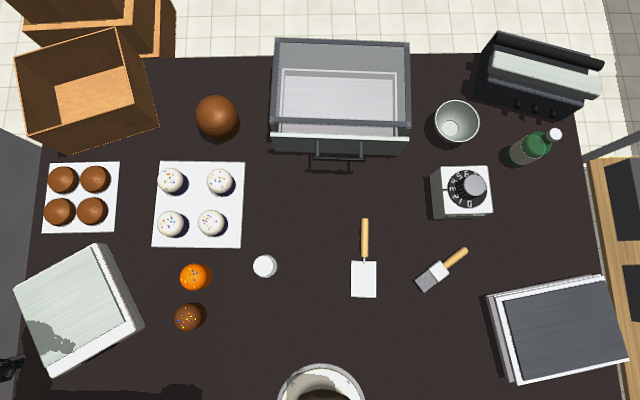

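The scene shows four purple-cased loaves on the sheet (top-view domes ≈ (171,180), (220,181), (171,223), (211,222)). The cabinet is at about (341,95) with its handle at (336,157), and the timer at about (465,190). Bystanders are the jar (265,266), spatula, brush, bowl and big loaf.

```bash
cat > h.py <<'E'
import numpy as np,cv2
from bench import monitor,get_image,camera_info
def ray(n,uv):
    c=camera_info(n);p=cv2.undistortPoints(np.array(uv,float).reshape(-1,1,2),c["intrinsics"],np.array(c["dist_coeffs"])).reshape(-1,2)
    R=c["R"];d=np.c_[p,np.ones(len(p))]@R
    return -R.T@c["t"],d
def onz(n,uv,z):
    o,d=ray(n,uv);return (o+d*((z-o[2])/d[:,2])[:,None])
def proj(n,X):
    c=camera_info(n);return cv2.projectPoints(np.array(X,float).reshape(-1,1,3),cv2.Rodrigues(c["R"])[0],c["t"],c["intrinsics"],np.array(c["dist_coeffs"]))[0].reshape(-1,2)
def tri(a,b):
    (o1,d1),(o2,d2)=ray("top",[a]),ray("scene",[b]);A=np.c_[d1[0],-d2[0]];s=np.linalg.lstsq(A,o2-o1,rcond=None)[0]
    p,q=o1+d1[0]*s[0],o2+d2[0]*s[1];return (p+q)/2,np.linalg.norm(p-q)
E
cat > loaf.py <<'E'
from h import *
def domes(img,n,poly=None):
    """white-ish dome blobs: bright, over a purple case"""
    hsv=cv2.cvtColor(img,cv2.COLOR_RGB2HSV)
    return hsv
E
rm loaf.py
python3 - <<'E'
from h import *
t=get_image("top");s=get_image("scene")
f=lambda im,x,y,w,h,k:cv2.resize(im[y:y+h,x:x+w],None,fx=k,fy=k,interpolation=cv2.INTER_CUBIC)
a=f(t,425,155,75,75,5);b=f(s,180,240,75,75,5)
cv2.imwrite("pics/tim.png",np.hstack([a,b])[:,:,::-1])
cv2.imwrite("pics/cab.png",f(t,262,30,160,150,4)[:,:,::-1][:600])
cv2.imwrite("pics/lo.png",np.hstack([f(t,145,150,105,105,3.8),f(s,350,120,105,105,3.8)])[:,:,::-1])
E
```

```text
(no output)
```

View pics/tim.png

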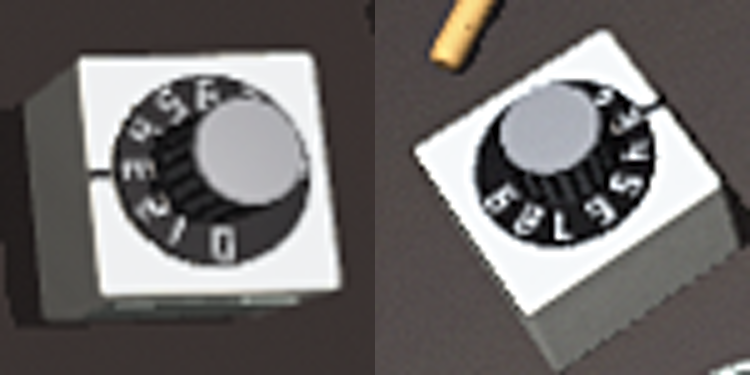

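View pics/cab.png

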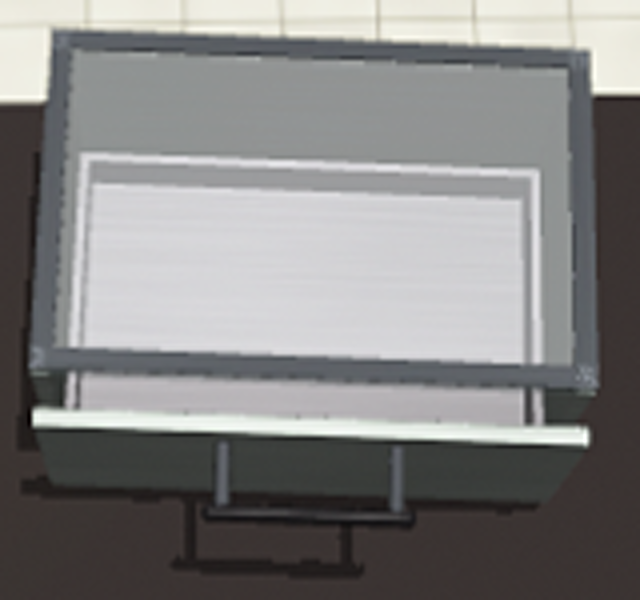

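View pics/lo.png

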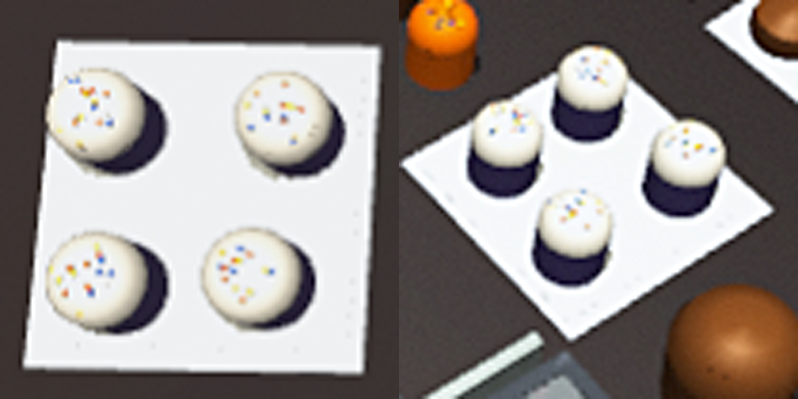

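The timer stands at 3, with its mark at image left (+y), so it needs +90° anticlockwise. The drawer is slightly open, with the handle bar running from about (313,158) to (365,160). The loaves are well separated, so next I measure everything.

```bash
cat > loaves.py <<'E'
from h import *
# dome blobs: cream/white, roundish; in each picture, matched by triangulation residual and height
def blobs(n):
    im=get_image(n);hsv=cv2.cvtColor(im,cv2.COLOR_RGB2HSV)
    pu=cv2.inRange(hsv,(118,60,20),(150,255,130))
    return im,hsv,pu
E
python3 - <<'E'
from h import *
np.set_printoptions(precision=1,suppress=True)
T=lambda x,y:(262+x/4,30+y/4)
C=onz("top",[T(52,30),T(592,50),T(597,385),T(32,365)],135)
print("cab",C,[np.linalg.norm(C[i]-C[i-1]) for i in range(4)],C.mean(0))
e=(C[0]-C[1])+(C[3]-C[2]);print("yaw deg of y axis",np.degrees(np.arctan2(-e[0],e[1])))
H=onz("top",[T(205,512),T(412,517)],110);print("handle",H,np.linalg.norm(H[0]-H[1]),H.mean(0))
s=lambda x,y:(425+x/5,155+y/5)
K=onz("top",[s(80,55),s(308,53),s(342,288),s(102,297)],90);print("timer",K,K.mean(0))
print("skirt",onz("top",[s(210,170)],96),"sleeve top",onz("top",[s(251,151)],136))
f=lambda x,y:(180+(x-375)/5,240+y/5)
print("sleeve scene",onz("scene",[f(549,128)],136))
a=lambda x,y:(145+x/3.8,150+y/3.8); b=lambda x,y:(350+(x-400)/3.8,120+y/3.8)
for p,q in[((97,115),(688,153)),((285,118),(575,222)),((98,280),(594,78)),((250,277),(507,133))]:
    print("loaf",*tri(a(*p),b(*q)),onz("top",[a(*p)],55),onz("scene",[b(*q)],55))
im=get_image("top");print(cv2.cvtColor(im,cv2.COLOR_RGB2HSV)[[180,190,222,215],[172,185,171,160]],im[[180,187,225,165],[172,186,188,160]])
E
```

```text
cab [[ 909.5   93.   135. ]
 [ 890.  -247.6  135. ]
 [ 664.9 -232.4  135. ]
 [ 684.6  105.5  135. ]] [np.float64(225.2753427986286), np.float64(341.15412865384724), np.float64(225.63587791226635), np.float64(338.4988917549279)] [787.2 -70.4 135. ]
yaw deg of y axis -3.314326878783379
handle [[ 598.5    4.3  110. ]
 [ 592.6 -120.7  110. ]] 125.08232008232211 [595.5 -58.2 110. ]
timer [[ 577.2 -311.8   90. ]
 [ 575.7 -426.8   90. ]
 [ 457.3 -429.4   90. ]
 [ 456.  -311.1   90. ]] [ 516.5 -369.8   90. ]
skirt [[ 516.1 -368.1   96. ]] sleeve top [[ 516.1 -370.7  136. ]]
sleeve scene [[ 522.3 -370.6  136. ]]
loaf [568.4 371.1  48.2] 3.721764660887348 [[565.7 366.5  55. ]] [[571.9 368.3  55. ]]
loaf [563.  244.4  48.4] 3.1311848696084716 [[560.6 241.2  55. ]] [[566.5 242.   55. ]]
loaf [456.9 364.9  48.7] 4.684978961302865 [[455.  360.2  55. ]] [[460.8 363.   55. ]]
loaf [456.1 264.4  47.6] 2.251635913340153 [[454.6 261.3  55. ]] [[460.5 260.9  55. ]]
[[100   3 239]
 [129  94  54]
 [112  42 226]
 [ 21   8 219]] [[236 238 239]
 [ 36  30  52]
 [ 27  21  42]
 [248 250 251]]
```

send_rows(
  series=[
    [[0,0,0],[0,0,0.145],30],
    [[0,0,0],[0,0,0.145],30],
    [[0,0,0],[0,0,0.145],30],
    [[0,0,0],[0,0,0.145],30],
    [[0,0,0],[0,0,0.145],30],
    [[0,0,0],[0,0,0.145],30],
    [[0,0,0],[0,0,0.145],30],
    [[0,0,0],[0,0,0.145],30],
  ],
)

```text
clock: 1.05
position: [200.0, 592.0, 231.1]
ee_rot: [0.734, -0.679, 0.0, 0.0]
contact_force: [0.2, -0.2, -0.8]
gripper_width: 29.8
grasp_force: 0.0
```

```bash
rm -f loaves.py; cat > go.py <<'E'
from h import *
from scipy.spatial.transform import Rotation as Ro
np.set_printoptions(precision=2,suppress=True)
def go(goal,head):
    """shift in tool axes to goal (world mm) and turn for tool x heading (deg), tool down; shift to be applied before the turn"""
    s=monitor.read_state();R=Ro.from_quat(s["ee_rot"])
    h=np.radians(head);G=Ro.from_matrix(np.array([[np.cos(h),np.sin(h),0],[np.sin(h),-np.cos(h),0],[0,0,-1]]).T.T)
    print("t",round(s["clock"],2),"pos",s["position"],"F",s["contact_force"],"w",round(s["gripper_width"],1),"j",s["joints"])
    print("shift",R.inv().apply(np.array(goal)-s["position"]),"turn",(R.inv()*G).as_rotvec(), "heading",np.degrees(np.arctan2(*R.as_matrix()[[1,0],0])))
E
python3 -c "
from go import *
go([598,-58,230],-93.3)"
```

```text
t 1.05 pos [199.96 591.98 231.1 ] F [ 0.22 -0.19 -0.8 ] w 29.8 j [ 1.5   0.38  0.01 -0.   -1.19 -1.42]
shift [ 679.35 -345.53    1.3 ] turn [ 0.   -0.    0.14] heading -85.47526774301785
```

send_rows(
  series=[
    [[0,0,0],[0,0,0.137],30],
    [[39,-27,0],[0,0,0],30],
    [[39,-27,0],[0,0,0],30],
    [[39,-27,0],[0,0,0],30],
    [[39,-27,0],[0,0,0],30],
    [[39,-27,0],[0,0,0],30],
    [[39,-27,0],[0,0,0],30],
    [[39,-27,0],[0,0,0],30],
  ],
)

```text
clock: 1.85
position: [375.1, 307.9, 231.5]
ee_rot: [-0.689, 0.725, 0.0, 0.0]
contact_force: [1.9, 1.3, 0.8]
gripper_width: 30.1
grasp_force: 0.0
```

send_rows(
  series=[
    [[39,-27,0],[0,0,0],30],
    [[39,-27,0],[0,0,0],30],
    [[39,-27,0],[0,0,0],30],
    [[39,-27,0],[0,0,0],30],
    [[39,-27,0],[0,0,0],30],
    [[39,-27,0],[0,0,0],30],
    [[39,-27,0],[0,0,0],30],
    [[39,-27,0],[0,0,0],30],
  ],
)

```text
clock: 2.65
position: [574.8, -15.0, 231.4]
ee_rot: [-0.688, 0.725, -0.0, 0.0]
contact_force: [0.5, 0.9, 0.5]
gripper_width: 29.7
grasp_force: 0.0
```

send_rows(
  series=[
    [[38,-30,0],[0,0,0],30],
    [[0,0,45],[0,0,0],30],
    [[0,0,35],[0,0,0],30],
    [[0,0,0],[0,0,0],30],
  ],
)

```text
clock: 3.05
position: [598.2, -53.5, 145.6]
ee_rot: [-0.688, 0.726, 0.004, -0.005]
contact_force: [-0.2, -0.3, -1.0]
gripper_width: 29.8
grasp_force: 0.0
```

```bash
python3 -c "
from go import *
go([598,-58,89],-93.3)
t=get_image('top');s=get_image('scene')
p=monitor.read_state()['position']
a=t[100:200,280:400].copy();b=s[170:270,270:390].copy()
print(proj('top',p),proj('scene',p))
cv2.imwrite('pics/g1.png',np.hstack([cv2.resize(x,None,fx=3.3,fy=3.3,interpolation=2) for x in(a,b)])[:,:,::-1])"
```

```text
t 3.05 pos [598.24 -53.46 145.59] F [-0.21 -0.3  -0.96] w 29.8 j [ 0.18  0.42 -0.16 -0.   -1.   -0.23]
shift [ 4.48 -0.71 56.6 ] turn [ 0.01 -0.    0.  ] heading -93.10611821822188
[[337.98 150.38]] [[330.33 218.89]]
```

View pics/g1.png

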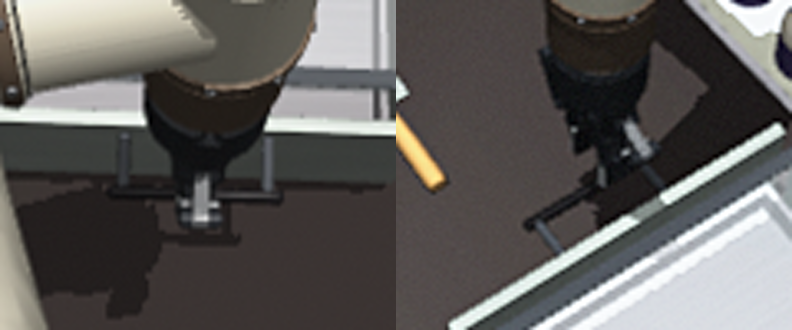

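The fingers straddle the bar in both views (gripper at crop (200,200) and (620,150)). I'll lower and watch the force.

send_rows(
  series=[
    [[4,0,15],[0,0,0],30],
    [[0,0,15],[0,0,0],30],
    [[0,0,10],[0,0,0],30],
    [[0,0,10],[0,0,0],30],
    [[0,0,10],[0,0,0],30],
    [[0,0,0],[0,0,0],30],
  ],
)

```text
clock: 3.75
position: [601.2, -56.5, 90.3]
ee_rot: [-0.689, 0.725, 0.001, -0.001]
contact_force: [-0.5, 0.5, 0.4]
gripper_width: 30.3
grasp_force: 0.0
```

send_rows(
  series=[
    [[0,0,0],[0,0,0],0],
    [[0,0,0],[0,0,0],0],
    [[0,0,0],[0,0,0],0],
    [[0,0,0],[0,0,0],0],
  ],
)

```text
clock: 4.15
position: [601.6, -56.6, 91.6]
ee_rot: [-0.688, 0.725, 0.0, -0.0]
contact_force: [-1.4, 0.8, 1.5]
gripper_width: 8.8
grasp_force: 58.5
```

send_rows(
  series=[
    [[0,10,0],[0,0,0],0],
    [[0,18,0],[0,0,0],0],
    [[0,18,0],[0,0,0],0],
    [[0,18,0],[0,0,0],0],
    [[0,18,0],[0,0,0],0],
    [[0,18,0],[0,0,0],0],
    [[0,10,0],[0,0,0],0],
    [[0,0,0],[0,0,0],0],
  ],
)

```text
clock: 4.95
position: [490.5, -50.1, 91.6]
ee_rot: [-0.688, 0.725, 0.001, 0.0]
contact_force: [-1.9, 6.1, 0.3]
gripper_width: 8.9
grasp_force: 59.4
```

send_rows(
  series=[
    [[0,10,0],[0,0,0],0],
    [[0,10,0],[0,0,0],0],
    [[0,5,0],[0,0,0],0],
    [[0,5,0],[0,0,0],0],
  ],
)

```text
clock: 5.35
position: [462.9, -48.4, 91.6]
ee_rot: [-0.689, 0.725, -0.001, 0.002]
contact_force: [3.1, 5.2, -3.6]
gripper_width: 9.1
grasp_force: 59.5
```

send_rows(
  series=[
    [[0,4,0],[0,0,0],0],
    [[0,4,0],[0,0,0],0],
    [[0,4,0],[0,0,0],0],
    [[0,0,0],[0,0,0],0],
  ],
)

```text
clock: 5.75
position: [452.4, -47.8, 91.6]
ee_rot: [-0.689, 0.725, -0.002, 0.003]
contact_force: [5.3, 3.9, -6.9]
gripper_width: 9.2
grasp_force: 59.4
```

send_rows(
  series=[
    [[0,4,0],[0,0,0],0],
    [[0,4,0],[0,0,0],0],
    [[0,0,0],[0,0,0],0],
  ],
)

```text
clock: 6.05
position: [452.4, -47.6, 91.8]
ee_rot: [-0.689, 0.724, -0.007, 0.009]
contact_force: [28.3, -9.0, -30.4]
gripper_width: 9.0
grasp_force: 58.6
```

```bash
python3 -c "
from go import *
go([440,-48,91],-93.3)
cv2.imwrite('pics/o1.png',get_image('top')[:,:,::-1])"
```

```text
t 6.05 pos [452.42 -47.55  91.79] F [ 28.32  -8.96 -30.4 ] w 9.0 j [ 0.26  0.25 -0.6   0.01 -0.69 -0.31]
shift [ 1.06 12.39  0.5 ] turn [-0.02  0.    0.01] heading -92.81813011968487
```

View pics/o1.png

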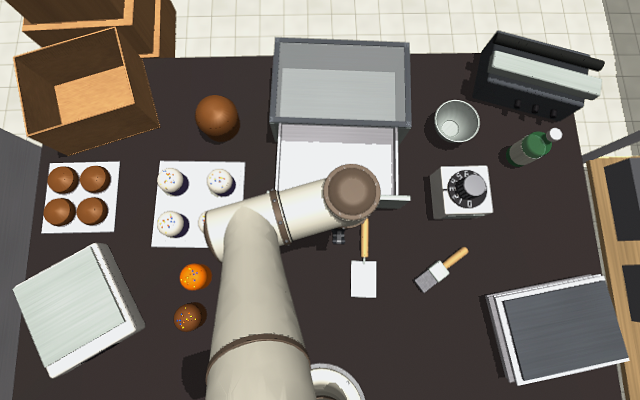

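The drawer is at its stop: handle x ≈ 452, and the force rises with no further motion. Next I relax, release and lift away to measure the drawer.

send_rows(
  series=[
    [[0,-7,0],[0,0,0],0],
    [[0,0,0],[0,0,0],0],
    [[0,0,0],[0,0,0],30],
    [[0,0,0],[0,0,0],30],
    [[0,0,0],[0,0,0],30],
    [[0,0,-40],[0,0,0],40],
    [[0,0,-45],[0,0,0],85],
    [[0,0,-45],[0,0,0],85],
  ],
)

```text
clock: 6.9
position: [448.0, -49.1, 222.8]
ee_rot: [-0.688, 0.725, 0.0, -0.001]
contact_force: [1.2, -0.2, -0.3]
gripper_width: 67.7
grasp_force: 0.0
```

send_rows(
  series=[
    [[-48,0,0],[0,0,0],85],
    [[-48,0,0],[0,0,0],85],
    [[-48,0,0],[0,0,0],85],
    [[-48,0,0],[0,0,0],85],
    [[-48,0,0],[0,0,0],85],
    [[-48,0,0],[0,0,0],85],
    [[-20,0,0],[0,0,0],85],
    [[0,0,0],[0,0,0],85],
  ],
)

```text
clock: 7.7
position: [464.7, 260.7, 220.8]
ee_rot: [-0.69, 0.724, -0.0, -0.0]
contact_force: [0.4, -1.0, -0.1]
gripper_width: 85.0
grasp_force: 0.0
```

```bash
python3 -c "
from go import *
go([560,242,200],-93.3)
t=get_image('top')
a=t[115:215,262:422];cv2.imwrite('pics/o2.png',cv2.resize(a,None,fx=5,fy=5,interpolation=2)[:,:,::-1])
cv2.imwrite('pics/o3.png',get_image('scene')[:,:,::-1])"
```

```text
t 7.7 pos [464.75 260.7  220.82] F [ 0.4  -1.05 -0.13] w 85.0 j [ 0.82  0.24 -0.23  0.   -1.1  -0.86]
shift [ 14.   -96.06  20.78] turn [ 0.   -0.    0.01] heading -92.80273954612223
```

View pics/o2.png

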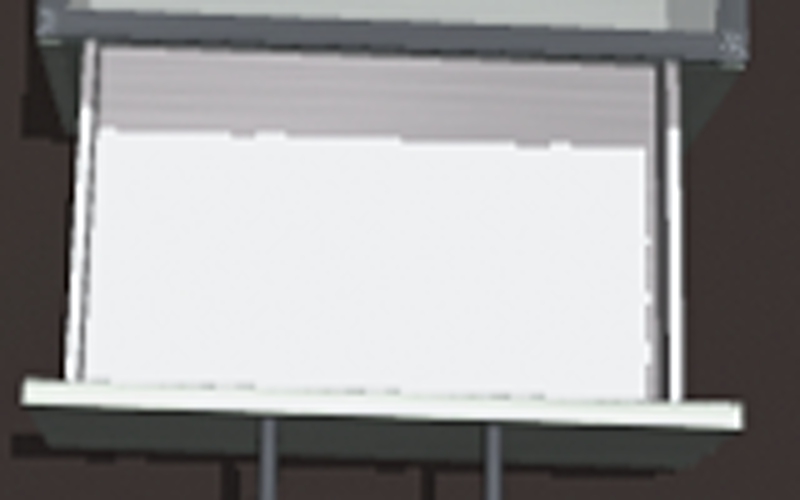

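View pics/o3.png

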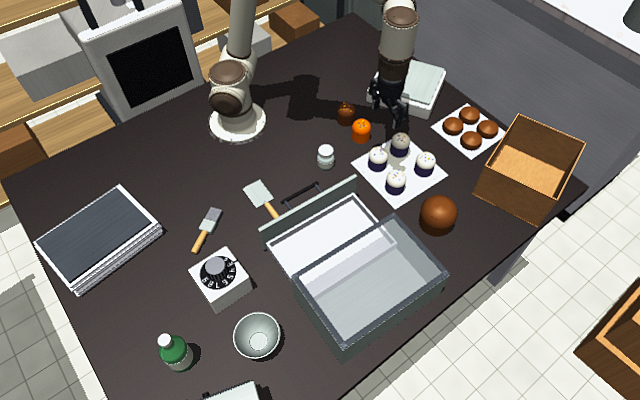

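```bash
python3 -c "
from go import *
T=lambda x,y:(262+x/5,115+y/5)
off=[6,0,0]
F=onz('top',[T(25,380),T(742,405),T(22,402),T(742,428)],125)+off;print('front in/out',F,np.linalg.norm(F[0]-F[1]),F.mean(0))
W=onz('top',[T(90,45),T(70,380),T(672,62),T(676,400)],48)+off;print('side walls',W)
C=onz('top',[T(38,38),T(745,68)],135)+off;print('cab front top',C)
# scene check: front top ends
P=onz('scene',[(261,238),(356,183)],125);print('scene front',P,np.linalg.norm(P[0]-P[1]))
e=F[0]-F[1];print(np.degrees(np.arctan2(-e[0],e[1])))
"
```

```text
front in/out [[ 522.47  113.74  125.  ]
 [ 502.42 -219.78  125.  ]
 [ 512.07  115.12  125.  ]
 [ 491.52 -218.94  125.  ]] 334.1194951023033 [507.12 -52.46 125.  ]
side walls [[ 719.59   89.19   48.  ]
 [ 538.89  100.47   48.  ]
 [ 703.6  -218.49   48.  ]
 [ 520.96 -207.62   48.  ]]
cab front top [[ 687.19  106.45  135.  ]
 [ 664.89 -231.35  135.  ]]
scene front [[ 521.68 -228.75  125.  ]
 [ 538.97   94.53  125.  ]] 323.74003977604997
-3.4401566240657773
```

Drawer-row is at about (578,-56), and both views agree on it. The loaves are at A(572,367), B(566,242), C(461,362) and D(460,261). I'm above D now, so I'll descend and grasp.

send_rows(
  series=[
    [[0,4,45],[0,0,0],85],
    [[0,0,45],[0,0,0],85],
    [[0,0,45],[0,0,0],85],
    [[0,0,40],[0,0,0],85],
    [[0,0,20],[0,0,0],85],
    [[0,0,14],[0,0,0],85],
    [[0,0,0],[0,0,0],85],
  ],
)

```text
clock: 8.5
position: [460.0, 256.1, 10.7]
ee_rot: [-0.688, 0.726, -0.0, -0.003]
contact_force: [-0.4, -0.2, -0.1]
gripper_width: 85.3
grasp_force: 0.0
```

send_rows(
  series=[
    [[0,0,0],[0,0,0],45],
    [[0,0,0],[0,0,0],45],
    [[0,0,0],[0,0,0],45],
    [[0,0,0],[0,0,0],45],
    [[0,0,0],[0,0,0],45],
  ],
)

```text
clock: 9.0
position: [461.8, 259.3, 13.9]
ee_rot: [-0.689, 0.725, -0.0, 0.001]
contact_force: [0.3, -2.2, 7.3]
gripper_width: 62.7
grasp_force: 66.2
```

send_rows(
  series=[
    [[0,0,-20],[0,0,0],45],
    [[0,0,-45],[0,0,0],45],
    [[0,0,-45],[0,0,0],45],
    [[0,0,-45],[0,0,0],45],
    [[21,-7,-15],[0,0,0],45],
    [[40,-14,0],[0,0,0],45],
    [[40,-14,0],[0,0,0],45],
    [[40,-14,0],[0,0,0],45],
  ],
)

```text
clock: 9.8
position: [502.3, 114.5, 182.5]
ee_rot: [-0.689, 0.725, 0.0, 0.0]
contact_force: [1.4, 0.3, -1.8]
gripper_width: 62.4
grasp_force: 66.6
```

send_rows(
  series=[
    [[40,-14,0],[0,0,0],45],
    [[40,-14,0],[0,0,0],45],
    [[40,-14,0],[0,0,0],45],
    [[40,-14,0],[0,0,0],45],
    [[40,-14,0],[0,0,0],45],
    [[40,-14,0],[0,0,0],45],
    [[30,-10,0],[0,0,0],45],
    [[0,0,0],[0,0,0],45],
  ],
)

```text
clock: 10.6
position: [582.6, -162.0, 181.4]
ee_rot: [-0.687, 0.727, 0.0, -0.0]
contact_force: [-0.4, 1.0, -2.9]
gripper_width: 62.8
grasp_force: 66.6
```

```bash
python3 -c "
from go import *
go([583.7,-165.8,30],-93.3)"
cat > pur.py <<'E'
from h import *
np.set_printoptions(precision=1,suppress=True)
def pur(im):
    hsv=cv2.cvtColor(im,cv2.COLOR_RGB2HSV);m=cv2.inRange(hsv,(115,70,25),(150,255,140))
    n,l,s,c=cv2.connectedComponentsWithStats(m);k=[i for i in range(1,n) if s[i,4]>60]
    return np.c_[c[k],s[k,4]],onz("scene",c[k],26)[:,:2]
if __name__=="__main__":
    for im in(cv2.imread("pics/scene0.png")[:,:,::-1],get_image("scene")): print(*pur(np.ascontiguousarray(im)),sep="\n")
E
python3 pur.py
```

```text
t 10.6 pos [ 582.57 -162.03  181.38] F [-0.38  0.96 -2.94] w 62.8 j [-0.    0.39 -0.12  0.   -1.07 -0.05]
shift [  3.69  -1.44 151.38] turn [ 0. -0.  0.] heading -93.26176251430186
[[398.5 151.6 128. ]
 [376.5 166.1 130. ]
 [422.5 171.3 135. ]
 [393.7 189.5 128. ]]
[[475.3 343.1]
 [476.4 243.2]
 [584.6 347.8]
 [580.5 223.9]]
[[398.5 151.6 128. ]
 [422.5 171.3 135. ]
 [393.7 189.4 130. ]
 [289.8 236.4  99. ]]
[[ 475.3  343.1]
 [ 584.6  347.8]
 [ 580.4  223.9]
 [ 516.4 -136. ]]
```

send_rows(
  series=[
    [[4,-1,45],[0,0,0],45],
    [[0,0,45],[0,0,0],45],
    [[0,0,30],[0,0,0],45],
    [[0,0,15],[0,0,0],45],
    [[0,0,10],[0,0,0],45],
    [[0,0,5],[0,0,0],45],
    [[0,0,0],[0,0,0],45],
  ],
)

```text
clock: 11.35
position: [583.4, -162.3, 32.4]
ee_rot: [-0.689, 0.725, -0.0, 0.0]
contact_force: [0.8, -0.4, -1.6]
gripper_width: 62.6
grasp_force: 66.7
```

send_rows(
  series=[
    [[0,0,2],[0,0,0],45],
    [[0,0,1],[0,0,0],45],
    [[0,0,0],[0,0,0],45],
  ],
)

```text
clock: 11.65
position: [583.6, -162.8, 29.9]
ee_rot: [-0.688, 0.725, -0.0, 0.0]
contact_force: [0.5, 0.1, -2.1]
gripper_width: 62.9
grasp_force: 66.7
```

send_rows(
  series=[
    [[0,0,1],[0,0,0],45],
    [[0,0,1],[0,0,0],45],
    [[0,0,0],[0,0,0],45],
  ],
)

```text
clock: 11.95
position: [584.7, -162.9, 29.9]
ee_rot: [-0.689, 0.725, -0.001, 0.001]
contact_force: [-1.3, 1.5, 7.4]
gripper_width: 62.7
grasp_force: 67.8
```

send_rows(
  series=[
    [[0,0,0],[0,0,0],85],
    [[0,0,0],[0,0,0],85],
    [[0,0,0],[0,0,0],85],
    [[0,0,-15],[0,0,0],85],
    [[0,0,-45],[0,0,0],85],
    [[0,0,-45],[0,0,0],85],
    [[0,0,-45],[0,0,0],85],
    [[-40,4,0],[0,0,0],85],
  ],
)

```text
clock: 12.75
position: [585.7, -125.6, 184.8]
ee_rot: [-0.687, 0.727, -0.006, 0.005]
contact_force: [0.3, 0.7, 0.1]
gripper_width: 85.0
grasp_force: 0.0
```

send_rows(
  series=[
    [[-45,5,0],[0,0,0],85],
    [[-45,5,0],[0,0,0],85],
    [[-45,5,0],[0,0,0],85],
    [[-45,5,0],[0,0,0],85],
    [[-45,4,0],[0,0,0],85],
    [[-45,4,0],[0,0,0],85],
    [[-45,4,0],[0,0,0],85],
    [[-45,4,0],[0,0,0],85],
  ],
)

```text
clock: 13.55
position: [563.7, 240.4, 177.2]
ee_rot: [-0.689, 0.725, -0.0, -0.0]
contact_force: [0.6, -0.6, 0.5]
gripper_width: 85.0
grasp_force: 0.0
```

```bash
python3 -c "
from go import *
go([566.5,242,11],-93.3)"
python3 pur.py
```

```text
t 13.55 pos [563.73 240.45 177.21] F [ 0.57 -0.58  0.46] w 85.0 j [ 0.67  0.41 -0.1   0.   -1.06 -0.72]
shift [ -1.72  -2.69 166.21] turn [ 0.   -0.    0.01] heading -92.97268528325661
[[398.5 151.6 128. ]
 [376.5 166.1 130. ]
 [422.5 171.3 135. ]
 [393.7 189.5 128. ]]
[[475.3 343.1]
 [476.4 243.2]
 [584.6 347.8]
 [580.5 223.9]]
[[398.4 151.6 127. ]
 [422.5 171.2 137. ]
 [393.7 189.6 127. ]
 [297.6 263.  119. ]]
[[ 475.3  342.6]
 [ 584.6  347.9]
 [ 580.9  223.7]
 [ 601.3 -169.3]]
```

send_rows(
  series=[
    [[-2,-3,45],[0,0,0],85],
    [[0,0,45],[0,0,0],85],
    [[0,0,40],[0,0,0],85],
    [[0,0,20],[0,0,0],85],
    [[0,0,14],[0,0,0],85],
    [[0,0,0],[0,0,0],85],
    [[0,0,0],[0,0,0],45],
    [[0,0,0],[0,0,0],45],
  ],
)

```text
clock: 14.4
position: [568.3, 241.3, 15.5]
ee_rot: [-0.689, 0.725, -0.0, 0.002]
contact_force: [0.6, 0.9, -3.3]
gripper_width: 62.9
grasp_force: 65.7
```

send_rows(
  series=[
    [[0,0,0],[0,0,0],45],
    [[0,0,0],[0,0,0],45],
    [[0,0,0],[0,0,0],45],
  ],
)

```text
clock: 14.7
position: [568.4, 241.4, 15.2]
ee_rot: [-0.689, 0.725, -0.0, 0.002]
contact_force: [-1.2, 1.2, 6.7]
gripper_width: 62.7
grasp_force: 66.5
```

send_rows(
  series=[
    [[0,0,-20],[0,0,0],45],
    [[0,0,-45],[0,0,0],45],
    [[0,0,-45],[0,0,0],45],
    [[0,0,-45],[0,0,0],45],
    [[16,-2,-5],[0,0,0],45],
    [[40,-5,0],[0,0,0],45],
    [[40,-5,0],[0,0,0],45],
    [[40,-5,0],[0,0,0],45],
  ],
)

```text
clock: 15.5
position: [576.1, 102.2, 172.4]
ee_rot: [-0.689, 0.725, 0.001, -0.001]
contact_force: [-0.1, -0.4, -2.0]
gripper_width: 62.7
grasp_force: 66.5
```

send_rows(
  series=[
    [[40,-5,0],[0,0,0],45],
    [[40,-5,0],[0,0,0],45],
    [[40,-5,0],[0,0,0],45],
    [[40,-4,0],[0,0,0],45],
    [[35,-3,0],[0,0,0],45],
    [[0,0,0],[0,0,0],45],
    [[0,0,0],[0,0,0],45],
  ],
)

```text
clock: 16.2
position: [588.0, -93.0, 172.2]
ee_rot: [-0.688, 0.726, 0.001, -0.001]
contact_force: [0.5, 0.2, -2.1]
gripper_width: 62.6
grasp_force: 66.5
```

```bash
python3 -c "
from go import *
go([588,-92,31],-93.3)"
python3 pur.py|tail -8
```

```text
t 16.2 pos [588.   -93.   172.24] F [ 0.47  0.15 -2.06] w 62.6 j [ 0.11  0.38 -0.15 -0.   -1.04 -0.17]
shift [ -0.94  -0.22 141.24] turn [0. 0. 0.] heading -93.12292833974753
[[398.5 151.6 127. ]
 [422.4 171.3 136. ]
 [312.3 225.8 108. ]
 [297.6 263.  118. ]]
[[ 475.5  343.1]
 [ 584.5  347.6]
 [ 528.6  -61.4]
 [ 601.2 -169.3]]
```

send_rows(
  series=[
    [[-1,0,45],[0,0,0],45],
    [[0,0,45],[0,0,0],45],
    [[0,0,25],[0,0,0],45],
    [[0,0,15],[0,0,0],45],
    [[0,0,7],[0,0,0],45],
    [[0,0,2],[0,0,0],45],
    [[0,0,1],[0,0,0],45],
    [[0,0,0],[0,0,0],45],
  ],
)

```text
clock: 17.05
position: [589.8, -90.7, 34.4]
ee_rot: [-0.689, 0.725, -0.001, 0.001]
contact_force: [0.2, 0.1, -2.0]
gripper_width: 62.9
grasp_force: 66.5
```

send_rows(
  series=[
    [[0,0,1],[0,0,0],45],
    [[0,0,0],[0,0,0],45],
  ],
)

```text
clock: 17.25
position: [589.3, -91.0, 32.9]
ee_rot: [-0.688, 0.725, -0.0, 0.0]
contact_force: [-0.2, -0.6, -1.7]
gripper_width: 62.5
grasp_force: 66.5
```

send_rows(
  series=[
    [[0,0,1],[0,0,0],45],
    [[0,0,1],[0,0,0],45],
    [[0,0,0],[0,0,0],45],
  ],
)

```text
clock: 17.55
position: [589.5, -91.1, 31.2]
ee_rot: [-0.689, 0.725, -0.0, 0.0]
contact_force: [-0.9, -0.7, 4.8]
gripper_width: 62.8
grasp_force: 67.0
```

send_rows(
  series=[
    [[0,0,0],[0,0,0],85],
    [[0,0,0],[0,0,0],85],
    [[0,0,0],[0,0,0],85],
    [[0,0,-15],[0,0,0],85],
    [[0,0,-45],[0,0,0],85],
    [[0,0,-45],[0,0,0],85],
    [[0,0,-45],[0,0,0],85],
    [[-40,4,0],[0,0,0],85],
  ],
)

```text
clock: 18.35
position: [591.4, -53.2, 187.9]
ee_rot: [-0.687, 0.727, -0.005, 0.005]
contact_force: [1.5, 0.7, -1.9]
gripper_width: 84.8
grasp_force: 0.0
```

send_rows(
  series=[
    [[-46,4,0],[0,0,0],85],
    [[-46,4,0],[0,0,0],85],
    [[-46,4,0],[0,0,0],85],
    [[-46,4,0],[0,0,0],85],
    [[-46,4,0],[0,0,0],85],
    [[-46,4,0],[0,0,0],85],
    [[-46,4,0],[0,0,0],85],
    [[-46,6,0],[0,0,0],85],
  ],
)

```text
clock: 19.15
position: [572.0, 320.3, 180.1]
ee_rot: [-0.688, 0.725, -0.0, -0.0]
contact_force: [1.7, 0.2, 0.1]
gripper_width: 84.9
grasp_force: 0.0
```

send_rows(
  series=[
    [[-46,5,0],[0,0,0],85],
    [[0,0,0],[0,0,0],85],
  ],
)

```text
clock: 19.35
position: [568.8, 369.9, 179.1]
ee_rot: [-0.691, 0.723, 0.0, 0.0]
contact_force: [1.0, 0.2, -0.1]
gripper_width: 85.1
grasp_force: 0.0
```

```bash
python3 -c "
from go import *
go([572,367.5,11],-93.3)"
python3 pur.py|tail -8
```

```text
t 19.35 pos [568.84 369.86 179.12] F [ 0.99  0.22 -0.09] w 85.1 j [ 0.81  0.51  0.08 -0.   -1.14 -0.86]
shift [  2.33  -3.21 168.12] turn [-0.    0.    0.01] heading -92.65912573000217
[[398.5 151.6 129. ]
 [422.5 171.3 135. ]
 [317.6 250.5 121. ]
 [297.7 263.  117. ]]
[[ 475.5  343.1]
 [ 584.7  347.7]
 [ 604.7  -99.7]
 [ 601.5 -169.2]]
```

send_rows(
  series=[
    [[1,-3,45],[0,0,0],85],
    [[0,0,45],[0,0,0],85],
    [[0,0,40],[0,0,0],85],
    [[0,0,20],[0,0,0],85],
    [[0,0,15],[0,0,0],85],
    [[0,0,0],[0,0,0],85],
    [[0,0,0],[0,0,0],45],
    [[0,0,0],[0,0,0],45],
  ],
)

```text
clock: 20.2
position: [573.9, 364.3, 18.0]
ee_rot: [-0.689, 0.725, -0.0, 0.002]
contact_force: [-0.3, 0.3, -0.4]
gripper_width: 62.6
grasp_force: 65.6
```

send_rows(
  series=[
    [[0,0,0],[0,0,0],45],
    [[0,0,0],[0,0,0],45],
    [[0,0,0],[0,0,0],45],
  ],
)

```text
clock: 20.5
position: [573.7, 364.4, 17.6]
ee_rot: [-0.689, 0.725, -0.0, 0.002]
contact_force: [0.1, -0.5, 7.4]
gripper_width: 62.7
grasp_force: 66.5
```

send_rows(
  series=[
    [[0,0,-20],[0,0,0],45],
    [[0,0,-45],[0,0,0],45],
    [[0,0,-45],[0,0,0],45],
    [[0,0,-45],[0,0,0],45],
    [[22,-2,-5],[0,0,0],45],
    [[40,-4,0],[0,0,0],45],
    [[40,-4,0],[0,0,0],45],
    [[40,-4,0],[0,0,0],45],
  ],
)

```text
clock: 21.3
position: [578.1, 219.0, 174.3]
ee_rot: [-0.689, 0.725, 0.0, -0.001]
contact_force: [0.9, 0.3, -0.8]
gripper_width: 62.9
grasp_force: 66.2
```

send_rows(
  series=[
    [[40,-4,0],[0,0,0],45],
    [[40,-4,0],[0,0,0],45],
    [[40,-4,0],[0,0,0],45],
    [[40,-4,0],[0,0,0],45],
    [[40,-5,0],[0,0,0],45],
    [[40,-5,0],[0,0,0],45],
    [[0,0,0],[0,0,0],45],
    [[0,0,0],[0,0,0],45],
  ],
)

```text
clock: 22.1
position: [591.8, -21.4, 174.4]
ee_rot: [-0.688, 0.726, 0.001, -0.001]
contact_force: [-0.3, 0.6, -2.0]
gripper_width: 62.6
grasp_force: 66.2
```

```bash
python3 -c "
from go import *
go([592,-19.5,33.6],-93.3)"
python3 pur.py|tail -8
```

```text
t 22.1 pos [591.81 -21.38 174.38] F [-0.26  0.62 -1.96] w 62.6 j [ 0.24  0.38 -0.16 -0.   -1.04 -0.29]
shift [ -1.86  -0.33 140.78] turn [0. 0. 0.] heading -93.12640464529096
[[398.5 151.6 129. ]
 [334.6 211.8 118. ]
 [317.7 250.5 122. ]
 [297.7 263.  118. ]]
[[ 475.5  343.1]
 [ 530.9   23. ]
 [ 604.8  -99.5]
 [ 601.5 -169. ]]
```

send_rows(
  series=[
    [[0,0,45],[0,0,0],45],
    [[0,0,45],[0,0,0],45],
    [[0,0,25],[0,0,0],45],
    [[0,0,15],[0,0,0],45],
    [[0,0,8],[0,0,0],45],
    [[0,0,2],[0,0,0],45],
    [[0,0,1],[0,0,0],45],
    [[0,0,0],[0,0,0],45],
  ],
)

```text
clock: 22.95
position: [593.4, -19.7, 35.3]
ee_rot: [-0.689, 0.725, -0.001, 0.001]
contact_force: [-0.5, -0.1, -1.8]
gripper_width: 62.5
grasp_force: 66.3
```

send_rows(
  series=[
    [[0,0,1],[0,0,0],45],
    [[0,0,0],[0,0,0],45],
  ],
)

```text
clock: 23.15
position: [593.0, -20.1, 33.9]
ee_rot: [-0.688, 0.725, -0.0, 0.001]
contact_force: [-0.0, -1.1, -1.5]
gripper_width: 62.8
grasp_force: 66.3
```

send_rows(
  series=[
    [[0,0,1],[0,0,0],45],
    [[0,0,0],[0,0,0],45],
  ],
)

```text
clock: 23.35
position: [593.4, -20.2, 33.6]
ee_rot: [-0.689, 0.725, -0.001, 0.001]
contact_force: [-1.7, 0.2, 4.7]
gripper_width: 62.7
grasp_force: 66.7
```

send_rows(
  series=[
    [[0,0,0],[0,0,0],85],
    [[0,0,0],[0,0,0],85],
    [[0,0,0],[0,0,0],85],
    [[0,0,-15],[0,0,0],85],
    [[0,0,-45],[0,0,0],85],
    [[0,0,-45],[0,0,0],85],
    [[0,0,-45],[0,0,0],85],
    [[-38,14,0],[0,0,0],85],
  ],
)

```text
clock: 24.15
position: [585.6, 16.9, 189.6]
ee_rot: [-0.687, 0.727, -0.005, 0.006]
contact_force: [-0.0, 0.0, 0.7]
gripper_width: 85.5
grasp_force: 0.0
```

send_rows(
  series=[
    [[-42,17,0],[0,0,0],85],
    [[-42,17,0],[0,0,0],85],
    [[-42,17,0],[0,0,0],85],
    [[-42,17,0],[0,0,0],85],
    [[-42,18,0],[0,0,0],85],
    [[-42,18,0],[0,0,0],85],
    [[-42,18,0],[0,0,0],85],
    [[-42,18,0],[0,0,0],85],
  ],
)

```text
clock: 24.95
position: [457.3, 363.0, 182.3]
ee_rot: [-0.689, 0.725, -0.0, -0.0]
contact_force: [0.8, -0.3, -0.5]
gripper_width: 84.9
grasp_force: 0.0
```

```bash
python3 -c "
from go import *
go([461,361.7,11],-93.3)"
python3 pur.py|tail -8
```

```text
t 24.95 pos [457.33 363.   182.26] F [ 0.75 -0.33 -0.51] w 84.9 j [ 0.95  0.35 -0.17  0.   -1.05 -1.  ]
shift [  1.1   -3.73 171.26] turn [ 0.   -0.    0.01] heading -92.9663411829428
[[398.5 151.6 129. ]
 [337.9 237.7 123. ]
 [317.6 250.6 119. ]
 [297.7 263.1 118. ]]
[[ 475.5  343.1]
 [ 607.6  -26.2]
 [ 605.   -99.8]
 [ 601.6 -169.1]]
```

send_rows(
  series=[
    [[1,-4,45],[0,0,0],85],
    [[0,0,45],[0,0,0],85],
    [[0,0,40],[0,0,0],85],
    [[0,0,22],[0,0,0],85],
    [[0,0,16],[0,0,0],85],
    [[0,0,0],[0,0,0],85],
    [[0,0,0],[0,0,0],45],
    [[0,0,0],[0,0,0],45],
  ],
)

```text
clock: 25.8
position: [463.0, 361.0, 16.0]
ee_rot: [-0.689, 0.725, 0.0, 0.001]
contact_force: [1.4, 0.2, -1.2]
gripper_width: 62.6
grasp_force: 65.6
```

send_rows(
  series=[
    [[0,0,0],[0,0,0],45],
    [[0,0,0],[0,0,0],45],
    [[0,0,0],[0,0,0],45],
  ],
)

```text
clock: 26.1
position: [462.9, 361.0, 15.7]
ee_rot: [-0.689, 0.725, 0.0, 0.001]
contact_force: [-1.8, 1.1, 5.5]
gripper_width: 62.7
grasp_force: 66.4
```

send_rows(
  series=[
    [[0,0,-20],[0,0,0],45],
    [[0,0,-45],[0,0,0],45],
    [[0,0,-45],[0,0,0],45],
    [[0,0,-45],[0,0,0],45],
    [[20,-11,-5],[0,0,0],45],
    [[40,-20,0],[0,0,0],45],
    [[40,-20,0],[0,0,0],45],
    [[40,-20,0],[0,0,0],45],
  ],
)

```text
clock: 26.9
position: [525.6, 215.0, 173.9]
ee_rot: [-0.689, 0.725, 0.0, -0.0]
contact_force: [-0.1, 0.7, -1.7]
gripper_width: 62.6
grasp_force: 66.2
```

send_rows(
  series=[
    [[40,-20,0],[0,0,0],45],
    [[40,-20,0],[0,0,0],45],
    [[40,-20,0],[0,0,0],45],
    [[40,-20,0],[0,0,0],45],
    [[0,0,0],[0,0,0],45],
    [[0,0,0],[0,0,0],45],
  ],
)

```text
clock: 27.5
position: [597.0, 51.3, 173.3]
ee_rot: [-0.687, 0.726, 0.001, -0.001]
contact_force: [-0.6, 0.1, -2.4]
gripper_width: 62.8
grasp_force: 66.3
```

```bash
python3 -c "
from go import *
go([596,52,32],-93.3)"
python3 pur.py|tail -8
```

```text
t 27.5 pos [597.03  51.31 173.33] F [-0.61  0.11 -2.44] w 62.8 j [ 0.36  0.39 -0.14 -0.   -1.05 -0.41]
shift [ -0.66   0.79 141.33] turn [ 0. -0.  0.] heading -93.14732158430897
[[356.1 199.7 137. ]
 [338.  237.7 123. ]
 [317.6 250.6 119. ]
 [297.7 263.  117. ]]
[[ 537.   104.2]
 [ 608.   -26.1]
 [ 605.   -99.8]
 [ 601.5 -169.2]]
```

send_rows(
  series=[
    [[0,1,45],[0,0,0],45],
    [[0,0,45],[0,0,0],45],
    [[0,0,25],[0,0,0],45],
    [[0,0,15],[0,0,0],45],
    [[0,0,8],[0,0,0],45],
    [[0,0,2],[0,0,0],45],
    [[0,0,1],[0,0,0],45],
    [[0,0,0],[0,0,0],45],
  ],
)

```text
clock: 28.35
position: [597.2, 53.3, 34.4]
ee_rot: [-0.689, 0.725, -0.0, 0.001]
contact_force: [0.5, 0.6, -1.5]
gripper_width: 62.6
grasp_force: 66.4
```

send_rows(
  series=[
    [[0,0,1],[0,0,0],45],
    [[0,0,0],[0,0,0],45],
  ],
)

```text
clock: 28.55
position: [596.8, 52.8, 32.9]
ee_rot: [-0.688, 0.725, -0.0, 0.001]
contact_force: [0.1, 0.9, -1.0]
gripper_width: 62.3
grasp_force: 66.4
```

send_rows(
  series=[
    [[0,0,1],[0,0,0],45],
    [[0,0,1],[0,0,0],45],
    [[0,0,0],[0,0,0],45],
  ],
)

```text
clock: 28.85
position: [597.2, 52.8, 31.7]
ee_rot: [-0.689, 0.725, -0.001, 0.001]
contact_force: [-0.2, -0.2, 5.1]
gripper_width: 62.7
grasp_force: 66.9
```

send_rows(
  series=[
    [[0,0,0],[0,0,0],85],
    [[0,0,0],[0,0,0],85],
    [[0,0,0],[0,0,0],85],
    [[0,0,-15],[0,0,0],85],
    [[0,0,-45],[0,0,0],85],
    [[0,0,-45],[0,0,0],85],
    [[0,0,-45],[0,0,0],85],
    [[20,25,-20],[0,0,0],85],
  ],
)

```text
clock: 29.65
position: [574.6, 35.6, 204.9]
ee_rot: [-0.689, 0.724, -0.003, 0.004]
contact_force: [-1.1, -0.9, 0.5]
gripper_width: 84.8
grasp_force: 0.0
```

send_rows(
  series=[
    [[30,37,0],[0,0,0],30],
    [[30,38,0],[0,0,0],30],
    [[30,38,0],[0,0,0],30],
    [[0,0,0],[0,0,0],30],
    [[0,0,0],[0,0,0],30],
  ],
)

```text
clock: 30.15
position: [452.6, -50.4, 200.9]
ee_rot: [-0.688, 0.726, -0.0, 0.001]
contact_force: [0.5, -0.1, 0.1]
gripper_width: 30.1
grasp_force: 0.0
```

```bash
python3 -c "
from go import *
go([452.5,-48,90],-93.3)
s=get_image('scene');t=get_image('top')
cv2.imwrite('pics/p1.png',np.hstack([cv2.resize(x,None,fx=2.5,fy=2.5,interpolation=2) for x in(s[140:290,230:390],t[90:240,260:420])])[:,:,::-1])"
python3 pur.py|tail -8
```

```text
t 30.15 pos [452.57 -50.43 200.93] F [ 0.46 -0.1   0.06] w 30.1 j [ 0.25  0.12 -0.44  0.   -1.01 -0.3 ]
shift [ -2.39   0.38 110.93] turn [-0.  0.  0.] heading -93.02402929667329
[[357.5 226.1 111. ]
 [338.1 237.7 122. ]
 [318.1 250.5 125. ]
 [298.  263.3 121. ]]
[[ 613.1   45.5]
 [ 608.2  -25.8]
 [ 605.7  -98.5]
 [ 602.6 -169. ]]
```

View pics/p1.png

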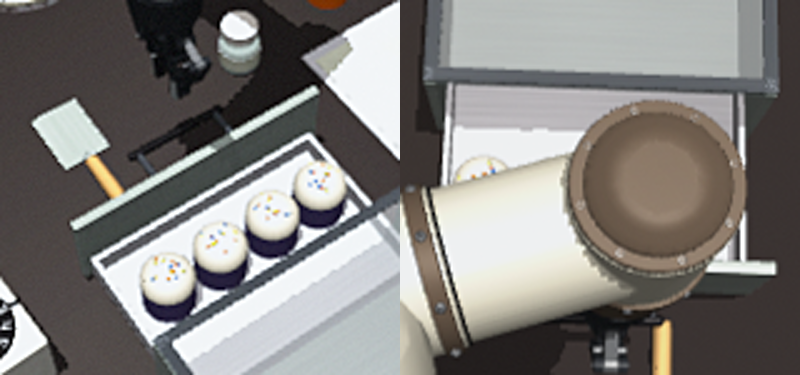

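All four loaves stand upright in a row in the drawer: crop (168,285), (220,255), (272,222) and (320,190). The gripper hangs above the handle, so I'll regrasp and push home.

send_rows(
  series=[
    [[0,0,40],[0,0,0],30],
    [[0,0,30],[0,0,0],30],
    [[0,0,15],[0,0,0],30],
    [[0,0,12],[0,0,0],30],
    [[0,0,10],[0,0,0],30],
    [[0,0,3],[0,0,0],30],
    [[0,0,0],[0,0,0],30],
  ],
)

```text
clock: 31.0
position: [453.3, -49.7, 89.9]
ee_rot: [-0.689, 0.725, 0.0, -0.0]
contact_force: [-0.5, 0.1, 0.7]
gripper_width: 29.9
grasp_force: 0.0
```

send_rows(
  series=[
    [[0,0,0],[0,0,0],0],
    [[0,0,0],[0,0,0],0],
    [[0,0,0],[0,0,0],0],
    [[0,0,0],[0,0,0],0],
  ],
)

```text
clock: 31.4
position: [453.9, -49.7, 91.1]
ee_rot: [-0.688, 0.725, -0.001, 0.001]
contact_force: [1.4, 0.6, 1.2]
gripper_width: 8.8
grasp_force: 58.5
```

Push gently (ramped), so the loaves do not slide.

send_rows(
  series=[
    [[0,-2,0],[0,0,0],0],
    [[0,-4,0],[0,0,0],0],
    [[0,-6,0],[0,0,0],0],
    [[0,-8,0],[0,0,0],0],
    [[0,-8,0],[0,0,0],0],
    [[0,-8,0],[0,0,0],0],
    [[0,-8,0],[0,0,0],0],
    [[0,-8,0],[0,0,0],0],
  ],
)

```text
clock: 32.2
position: [504.7, -52.7, 91.0]
ee_rot: [-0.688, 0.725, 0.0, -0.0]
contact_force: [-1.8, 0.6, 6.4]
gripper_width: 8.9
grasp_force: 59.1
```

send_rows(
  series=[
    [[0,-8,0],[0,0,0],0],
    [[0,-8,0],[0,0,0],0],
    [[0,-8,0],[0,0,0],0],
    [[0,-8,0],[0,0,0],0],
    [[0,-8,0],[0,0,0],0],
    [[0,-8,0],[0,0,0],0],
    [[0,-8,0],[0,0,0],0],
    [[0,-8,0],[0,0,0],0],
  ],
)

```text
clock: 33.0
position: [568.3, -56.6, 91.1]
ee_rot: [-0.688, 0.725, 0.0, -0.001]
contact_force: [-2.4, -1.4, 5.2]
gripper_width: 8.8
grasp_force: 59.0
```

send_rows(
  series=[
    [[0,-8,0],[0,0,0],0],
    [[0,-8,0],[0,0,0],0],
    [[0,-8,0],[0,0,0],0],
    [[0,-6,0],[0,0,0],0],
    [[0,-4,0],[0,0,0],0],
    [[0,-2,0],[0,0,0],0],
    [[0,0,0],[0,0,0],0],
  ],
)

```text
clock: 33.7
position: [604.8, -58.7, 91.1]
ee_rot: [-0.688, 0.725, -0.0, -0.001]
contact_force: [-1.2, -3.8, 5.3]
gripper_width: 8.7
grasp_force: 58.9
```

send_rows(
  series=[
    [[0,-4,0],[0,0,0],0],
    [[0,-4,0],[0,0,0],0],
    [[0,-3,0],[0,0,0],0],
    [[0,-2,0],[0,0,0],0],
    [[0,-2,0],[0,0,0],0],
    [[0,0,0],[0,0,0],0],
  ],
)

```text
clock: 34.3
position: [616.9, -59.4, 91.0]
ee_rot: [-0.688, 0.725, 0.002, -0.003]
contact_force: [-7.5, -1.4, 9.9]
gripper_width: 9.0
grasp_force: 59.5
```

send_rows(
  series=[
    [[0,-2,0],[0,0,0],0],
    [[0,-2,0],[0,0,0],0],
    [[0,0,0],[0,0,0],0],
  ],
)

```text
clock: 34.6
position: [616.9, -59.5, 91.0]
ee_rot: [-0.688, 0.726, 0.005, -0.006]
contact_force: [-16.7, 0.8, 16.8]
gripper_width: 9.2
grasp_force: 60.3
```

send_rows(
  series=[
    [[0,3,0],[0,0,0],0],
    [[0,0,0],[0,0,0],0],
    [[0,0,0],[0,0,0],30],
    [[0,0,0],[0,0,0],30],
    [[0,0,0],[0,0,0],30],
    [[0,0,-40],[0,0,0],30],
    [[0,0,-45],[0,0,0],85],
    [[0,0,-45],[0,0,0],85],
  ],
)

```text
clock: 35.4
position: [620.7, -58.5, 221.0]
ee_rot: [-0.689, 0.725, 0.0, -0.001]
contact_force: [1.0, -0.6, 0.6]
gripper_width: 57.9
grasp_force: 0.0
```

send_rows(
  series=[
    [[39,9,0],[0,0,0],85],
    [[40,10,0],[0,0,0],85],
    [[40,10,0],[0,0,0],85],
    [[40,10,0],[0,0,0],85],
    [[40,10,0],[0,0,0],85],
    [[40,10,0],[0,0,0],85],
    [[40,9,0],[0,0,0],85],
    [[37,9,0],[0,0,0],85],
  ],
)

```text
clock: 36.2
position: [527.0, -371.8, 219.9]
ee_rot: [-0.688, 0.725, 0.0, 0.0]
contact_force: [0.4, 1.0, 0.3]
gripper_width: 85.0
grasp_force: 0.0
```

send_rows(
  series=[
    [[0,0,0],[0,0,0],85],
    [[0,0,0],[0,0,0],85],
  ],
)

```text
clock: 36.4
position: [527.1, -370.9, 219.5]
ee_rot: [-0.688, 0.726, 0.0, -0.0]
contact_force: [0.5, -0.3, 0.1]
gripper_width: 84.9
grasp_force: 0.0
```

```bash
python3 -c "
from go import *
go([521.5,-370.5,104],-93.3)
s=get_image('scene');t=get_image('top')
cv2.imwrite('pics/q1.png',np.hstack([cv2.resize(x,None,fx=2,fy=2,interpolation=2) for x in(s[160:360,180:380],t[60:260,320:520])])[:,:,::-1])"
python3 pur.py|tail -8
```

```text
t 36.4 pos [ 527.11 -370.86  219.51] F [ 0.51 -0.28  0.06] w 84.9 j [-0.36  0.43  0.04 -0.   -1.19  0.31]
shift [  0.01   5.54 115.52] turn [0. 0. 0.] heading -93.08775736589467
[[398.5 151.6 128. ]
 [376.5 166.1 130. ]
 [422.5 171.3 135. ]
 [393.7 189.5 128. ]]
[[475.3 343.1]
 [476.4 243.2]
 [584.6 347.8]
 [580.5 223.9]]Traceback (most recent call last):
  File "pur.py", line 8, in <module>
    for im in(cv2.imread("pics/scene0.png")[:,:,::-1],get_image("scene")): print(*pur(np.ascontiguousarray(im)),sep="\n")
                                                                                  ~~~^^^^^^^^^^^^^^^^^^^^^^^^^^
  File "pur.py", line 6, in pur
    return np.c_[c[k],s[k,4]],onz("scene",c[k],26)[:,:2]
                              ~~~^^^^^^^^^^^^^^^^^
  File "h.py", line 8, in onz
    o,d=ray(n,uv);return (o+d*((z-o[2])/d[:,2])[:,None])
        ~~~^^^^^^
  File "h.py", line 4, in ray
    c=camera_info(n);p=cv2.undistortPoints(np.array(uv,float).reshape(-1,1,2),c["intrinsics"],np.array(c["dist_coeffs"])).reshape(-1,2)
                       ~~~~~~~~~~~~~~~~~~~^^^^^^^^^^^^^^^^^^^^^^^^^^^^^^^^^^^^^^^^^^^^^^^^^^^^^^^^^^^^^^^^^^^^^^^^^^^^^^^
cv2.error: OpenCV(4.12.0) /io/opencv/modules/calib3d/src/undistort.dispatch.cpp:347: error: (-215:Assertion failed) CV_IS_MAT(_src) && CV_IS_MAT(_dst) && (_src->rows == 1 || _src->cols == 1) && (_dst->rows == 1 || _dst->cols == 1) && _src->cols + _src->rows - 1 == _dst->rows + _dst->cols - 1 && (CV_MAT_TYPE(_src->type) == CV_32FC2 || CV_MAT_TYPE(_src->type) == CV_64FC2) && (CV_MAT_TYPE(_dst->type) == CV_32FC2 || CV_MAT_TYPE(_dst->type) == CV_64FC2) in function 'cvUndistortPointsInternal'
```

View pics/q1.png

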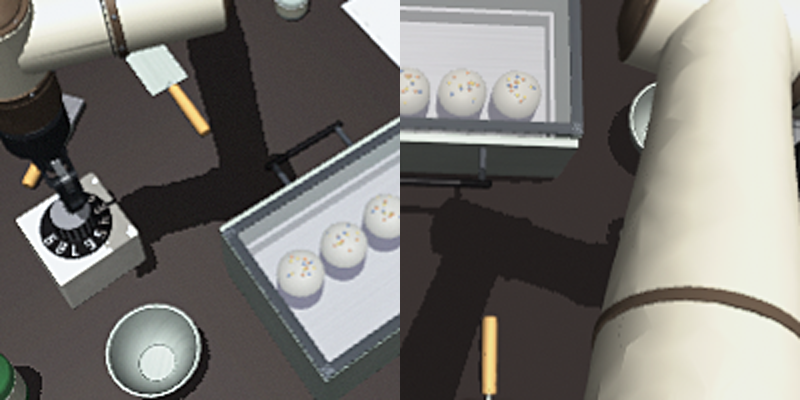

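The drawer is shut flush, with the loaves standing under the glass. The gripper is above the sleeve at crop (75,215), so I'll descend.

send_rows(
  series=[
    [[0,5,40],[0,0,0],85],
    [[0,0,40],[0,0,0],85],
    [[0,0,20],[0,0,0],85],
    [[0,0,10],[0,0,0],85],
    [[0,0,3],[0,0,0],85],
    [[0,0,0],[0,0,0],85],
  ],
)

```text
clock: 37.15
position: [523.4, -369.8, 108.1]
ee_rot: [-0.689, 0.725, -0.001, 0.0]
contact_force: [0.1, -0.3, 0.2]
gripper_width: 84.7
grasp_force: 0.0
```

send_rows(
  series=[
    [[0,0,0],[0,0,0],40],
    [[0,0,0],[0,0,0],40],
    [[0,0,0],[0,0,0],40],
    [[0,0,0],[0,0,0],40],
    [[0,0,0],[0,0,0],40],
  ],
)

```text
clock: 37.65
position: [518.5, -369.8, 109.1]
ee_rot: [-0.688, 0.725, 0.003, -0.002]
contact_force: [-8.0, 1.5, 8.6]
gripper_width: 50.3
grasp_force: 61.9
```

send_rows(
  series=[
    [[0,4,0],[0,0,0],40],
    [[0,0,0],[0,0,0],40],
    [[0,0,0],[0,0,-0.1],40],
    [[0,0,0],[0,0,-0.1],40],
    [[0,0,0],[0,0,-0.1],40],
    [[0,0,0],[0,0,-0.1],40],
  ],
)

```text
clock: 38.25
position: [518.0, -369.9, 109.2]
ee_rot: [0.82, -0.572, -0.0, 0.001]
contact_force: [-2.8, 1.6, 7.0]
gripper_width: 50.2
grasp_force: 62.8
```

send_rows(
  series=[
    [[0,0,0],[0,0,-0.12],40],
    [[0,0,0],[0,0,-0.12],40],
    [[0,0,0],[0,0,-0.12],40],
    [[0,0,0],[0,0,-0.12],40],
    [[0,0,0],[0,0,-0.12],40],
    [[0,0,0],[0,0,-0.12],40],
    [[0,0,0],[0,0,-0.12],40],
    [[0,0,0],[0,0,-0.12],40],
  ],
)

```text
clock: 39.05
position: [517.7, -370.5, 109.2]
ee_rot: [0.992, -0.128, -0.001, 0.001]
contact_force: [-5.0, 0.6, 6.6]
gripper_width: 50.4
grasp_force: 62.7
```

send_rows(
  series=[
    [[0,0,0],[0,0,-0.1],40],
    [[0,0,0],[0,0,-0.1],40],
    [[0,0,0],[0,0,-0.02],40],
    [[0,0,0],[0,0,0],40],
    [[0,0,0],[0,0,0],40],
  ],
)

```text
clock: 39.55
position: [517.6, -370.7, 109.1]
ee_rot: [1.0, -0.021, -0.001, 0.001]
contact_force: [-5.5, -0.3, 7.1]
gripper_width: 50.6
grasp_force: 62.7
```

```bash
python3 -c "
from go import *
go([518.5,-370.5,104],-3.1)
cv2.imwrite('pics/r1.png',cv2.resize(get_image('scene')[240:315,180:255],None,fx=6,fy=6,interpolation=2)[:,:,::-1])"
```

```text
t 39.55 pos [ 517.63 -370.68  109.12] F [-5.52 -0.28  7.06] w 50.6 j [-0.37  0.51 -0.12  0.   -0.94  1.89]
shift [ 0.87 -0.23  5.12] turn [0.   0.   0.01] heading -2.4294794759740292
```

View pics/r1.png

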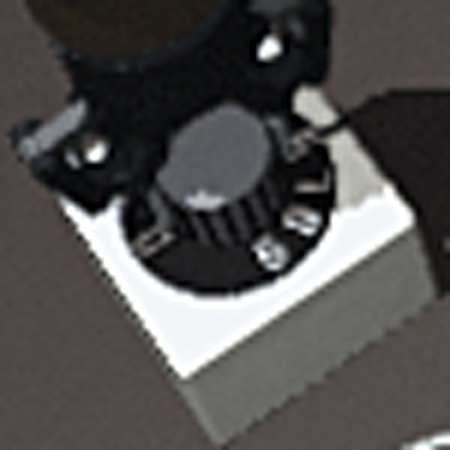

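The skirt reads 6 at the index mark (crop (300,145)), with 7, 8 and 9 following. Release and retreat.

send_rows(
  series=[
    [[0,0,0],[0,0,0],85],
    [[0,0,0],[0,0,0],85],
    [[0,0,0],[0,0,0],85],
    [[0,0,0],[0,0,0],85],
    [[0,0,-20],[0,0,0],85],
    [[0,0,-45],[0,0,0],85],
    [[0,0,-45],[0,0,0],85],
    [[0,0,-40],[0,0,0],85],
  ],
)

```text
clock: 40.4
position: [518.7, -369.8, 259.6]
ee_rot: [1.0, -0.021, 0.001, 0.0]
contact_force: [0.7, 0.0, 0.5]
gripper_width: 85.0
grasp_force: 0.0
```

send_rows(
  series=[
    [[-45,0,0],[0,0,0],85],
    [[-45,0,0],[0,0,0],85],
    [[0,0,0],[0,0,0],85],
    [[0,0,0],[0,0,0],85],
    [[0,0,0],[0,0,0],85],
  ],
)

```text
clock: 40.9
position: [429.4, -366.1, 257.4]
ee_rot: [1.0, -0.021, 0.0, 0.0]
contact_force: [-0.2, 0.5, 1.4]
gripper_width: 84.9
grasp_force: 0.0
```

```bash
python3 -c "
from go import *
go([518.5,-370.5,104],-3.1)
s=get_image('scene')
cv2.imwrite('pics/r2.png',np.hstack([cv2.resize(s[240:315,180:255],(480,480),interpolation=2),cv2.resize(s[190:350,350-70:390],(320,480),interpolation=2)])[:,:,::-1])"
```

```text
t 40.9 pos [ 429.42 -366.08  257.39] F [-0.16  0.47  1.43] w 84.9 j [-0.42  0.26 -0.1   0.   -1.2   1.95]
shift [ 89.07   0.58 153.46] turn [ 0.   -0.    0.01] heading -2.435857899683494
```

View pics/r2.png

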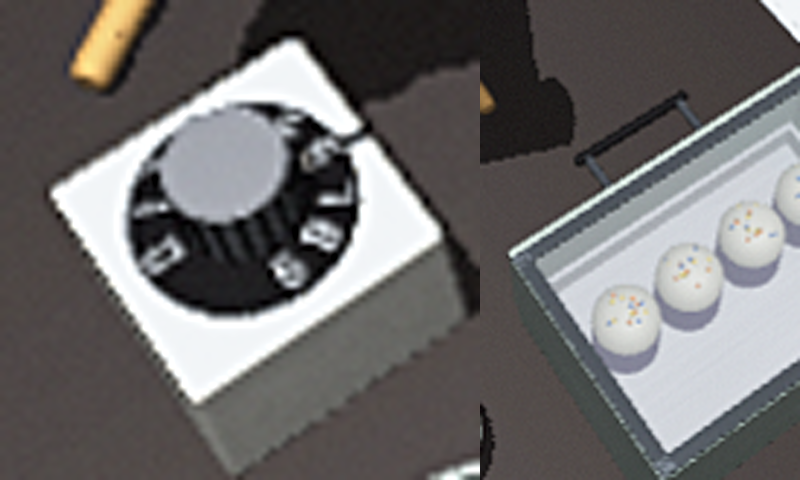

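The 6 at (320,155) stands at the index mark. The drawer is shut with the loaves upright, and the robot is clear.

```bash
python3 -c "
from bench import job_done
print(job_done())"
```

```text
the job is handed in; nothing more can be done
None
```

The job is handed in: all four small loaves stand upright in the shut drawer and the timer reads 6, as the last pictures showed; no verdict came back when I handed it in.

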